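Load a bottle onto the bench shaker and restart it

ROBOT

A 6-joint arm with a two-finger parallel gripper is mounted at the origin on a cart in front of the work surface, level with it; the furniture and walls round the work are solid. World frame = base frame: x ahead of the robot, y to its left, z up, the work surface at z = 0. Lengths are in mm, angles in rad, forces in N, time in s.
With the tool pointing down it reaches from about 275 to 750 mm from the base axis. Payload 10.2 kg.
Tool frame: the origin (TCP) lies at the very end of the fingers, on their centre line; the grasp point (between the pads) lies 19 mm behind it (ctrl.tcp_to_grasp is the distance from the TCP to the grasp point, in mm); x points along the fingers, z is the direction in which the jaws open and shut, and the axes are right-handed (so a half turn about x gives the same grasp; the last joint's range is limited). The gripper opens to 88 mm and grips with 3 to 60 N. Pads are 18 mm wide; open, the fingers measure 123 mm over their backs; the gripper's body (75 mm by 187 mm) begins 45 mm behind the grasp point.
Start: joints at [0.982, 0.313, 1.498, -0, 1.331, -0.223], TCP at [187.804, 490.266, 238.72] pointing down, gripper open.
Joint ranges: [-2.94, 2.94], [-0.97, 2.17], [0.19, 2.56], [-1.23, 4.37], [0.02, 3.11], [-2.88, 2.88]. Speed limits (rad/s): [2.39, 2.39, 3.01, 3.14, 3.14, 3.14].

INTERFACE

Orientations are given as a rotation vector (axis times angle).
In Python, from rig import ctrl, snapshot, get_calibration gives the robot as it stands.
- The arm moves only by the tool apply_moves, never from a script. Its argument "increments" is a list of rows, each an object of numbers: "x", "y", "z": the shift along the tool's x, y, z in m; "yaw": the turn about the tool's x in rad; "claw": the closure, from -1 (fully open) to 1 (shut). In form: [{"x": .., "y": .., "z": .., "yaw": .., "claw": ..}, ...]. A call has 1 to 20 rows; each row is the pose to reach, as a shift and turn from the pose measured when the call began, along the tool's axes at that moment; what a row does not reach only later rows make up. A row lasts 1/12 s, in which the tool goes at most 41.7 mm and 7.16 degrees, less where a joint would pass 70% of its speed; a pose out of reach is approached as far as the arm can. A call with a gripper value outside its range is refused whole. The fingers move at their own pace and stop on an object; "force" is the grip in N (left out, the last holds). Time passes only in rows, so rows that repeat a pose let the fingers close. It gives the time, the measured TCP pose, the force and the opening at its end, in the units of the state.
- ctrl.get_obs(): the state, without advancing time (a new reading comes with each control period).
- snapshot(name): name is "scene" or "side" or "wrist"; returns the picture (480x640x3 uint8, blue, green, red); there is no depth.
- get_calibration(name): a dict with "K" (3x3 intrinsics, pixels), "pose" (4x4, takes a point from camera to world coordinates); the wrist camera has in their place "mount" (4x4, takes a point from camera to tool coordinates, whose origin is the TCP and whose axes are the tool frame's). Camera axes: x right, y down, z forward; pixel columns grow to the right and rows downward; lengths in mm; the calibration is good to about 2 mm. A picture is of the moment at which its call begins: read the wrist's pose just before it. get_calibration takes no time and is no camera call.
- ctrl.sign_off(): hands the job in, once; it reports no verdict.
The state is a dict: "time": time; "qpos": joint angles; "dq": joint speeds; "tau": joint torques, N m; "ee_pos": TCP position; "orientation": TCP orientation; "contact_force": force on the tool from outside, world axes, zero at the start; "moment": the same for the moment, N m; "gripper_width": opening from 0.0 (shut) to 1.0 (fully open).
Only numpy, scipy, OpenCV 4.12 (cv2) and the standard library are available. Lean on these libraries where they do the work, as an engineer would, in place of code of your own. Each camera call takes 0.05 s, during which the arm holds its last target. There are 200 camera calls.

TASK

Put the small bottle with the red cap and yellow contents on the shaker with the flask that is already being mixed: first turn the red isolator handle off, break the stiff clamp knob loose and turn it fully open, stand the bottle upright on the platform between the blue vee block and the clamp pad, turn the knob all the way back so that the pad locks the bottle into the vee, and only then turn the isolator back on. Never work the clamp with the isolator on, do not tip the bottle over, and leave the other things on the bench where they are.

Things in the scene. Friction and masses are not known exactly. Their poses are not given: they have to be found in the camera images.
- shaker: Bench shaker, fixed, light grey, 250 (x) x 300 (y) mm. Origin on the worktop under its middle; x to its back, y to its left, z up. Its front is a console sloping up at 26 degrees from 35 mm high (x = -130) to 76 mm (x = -45). Behind it a platform, top 94 mm above the worktop: right (y = -100) a fixed conical flask 113 mm high in a spring clip, left the bottle station.
- isolator (a joint): Angle of the isolator handle: 0 = on (bar up and down the slope, white mark up), 1.57 = off (bar across the console, white mark to the right). A detent holds it at either end: turning takes up to 0.25 N m and past half-way it snaps over. From on to off it turns clockwise, seen facing the console (about -z of isolator_grip).
- isolator_grip (a point): Middle of the red bar of the isolator, on its axis, 32 mm out from the console. Turns with it: z = axis, square out of the console (26 degrees from vertical, towards its front), x along the bar. Bar 64 long, 15 thick, 9 to 43 mm out from the console, above a disc of radius 23. A drip hood 40 mm tall stands 54 mm up the slope from the axis: open the fingers only 40 to 50 mm here.
- clamp_knob (a joint): Angle of the clamp knob: 0 = locked, 1.4 = fully open (counter-clockwise from above). Stiff at first (about 0.37 N m to start it, easing off by 0.5 rad), then it turns freely (about 0.1 N m) and stays where it is left; below about 0.45 rad it is drawn back to 0. Turning it back with a bottle in takes up to 0.25 N m until it is drawn home.
- clamp_grip (a point): Middle of the dark bar of the clamp knob, on its upright axis, 186 mm above the worktop. Turns with it: z up, x along the bar. Bar 64 mm long, 15 mm thick, from 23 mm below to 9 mm above this point, on a disc of radius 21 mm over an aluminium housing 50 x 52 mm whose top is 30 mm below this point.
- clamp_pad: Sprung clamp pad, 44 mm wide, 36 mm high. Origin at the middle of its rubber face, 42 mm above the platform; y points away from the bottle. The knob moves it 24 mm along the shaker's y: locked and empty its face is 21 mm from the nest_seat axis, open 45 mm. It gives 7 mm on its spring (3 to 7 N) when a bottle is locked in.
- nest_seat (a point): Point on the platform top where the axis of the bottle stands when it rests in the blue vee block (axes as the shaker's). The vee block lies on its right (-y) and is 56 mm high; the pad comes from its left (+y).
- nest_load (a point): Point on the platform top half-way between vee and open pad, 8 mm to the left of nest_seat: set the bottle down with its axis here, about 8 mm of room each way; the pad then pushes it the rest of the way. Axes as the shaker's.
- bottle_center (a point): Centre, half-way up, of the small bottle with a red cap and yellow contents: 109 mm high, body 56 mm across; the cap is 42 mm across and takes the top 19 mm (its middle is 44 mm above this point). Loose, about 0.2 kg, stands upright on the worktop. z is its axis.
- bottle: The same red-capped bottle; origin at the centre of its underside.
- pp_beaker: Bystander: plastic beaker turned over, 107 mm across, 136 mm high. Origin at its underside.
- blue_cap_bottle: Bystander: bottle with a blue cap, 69 mm across, 150 mm high. Origin at its underside.
- tape_roll: Bystander: roll of label tape, 66 mm across, 19 mm high. Origin at its underside.
- marker: Bystander: red felt marker lying down, 131 mm long. Origin at its underside.
- petri_dish: Bystander: petri dish with lid, 61 mm across, 15 mm high. Origin at its underside.
Mind the look-alikes: they are no part of the job. Leave any purple look-alike of the bottle alone.

How it is judged (in metres and radians):
On the way, in this order (a step that is already met when the one before it is completed fails the run):
1. the isolator is off (value of joint isolator above 1.45 rad), for 0.2 s.
2. the clamp knob is loose and fully open (value of joint clamp_knob above 1.25 rad), for 0.2 s.
3. the bottle stands upright on the platform in the bottle station (horizontal distance between bottle_center and nest_seat below 0.022 m and z of bottle in the frame of nest_seat below 0.004 m and angle between bottle's own z axis and vertical below 0.1 rad), for 0.2 s.
4. the knob is locked with the pad pressing the bottle into the vee (value of joint clamp_knob below 0.12 rad and value of joint isolator above 1.27 rad and contact force between clamp_pad and bottle above 2 N), for 0.2 s.
5. the isolator is on again (value of joint isolator below 0.12 rad), for 0.2 s.
At the end, for the whole second after the job is handed in: The isolator handle is in its on detent (under 0.12 rad), the clamp knob is locked (under 0.12 rad), and the bottle stands upright (within 0.08 rad) on the platform, in the vee (axis within 6 mm of nest_seat) with the pad pressing on it (over 2 N), at rest and released (value of joint each of isolator, clamp_knob below 0.12 rad and contact force between clamp_pad and bottle above 2 N and horizontal distance between bottle_center and nest_seat below 0.006 m and z of bottle in the frame of nest_seat below 0.004 m and angle between bottle's own z axis and vertical below 0.08 rad and linear speed of bottle below 0.02 m/s); the robot touches nothing.
It fails at once if the clamp is worked while the isolator is on (value of joint isolator below 1 rad and value of joint clamp_knob above 0.3 rad).
It fails at once if the bottle is tipped over (angle between bottle's own z axis and vertical above 0.7 rad).
It fails at once if a bystander is pushed away (distance of any of pp_beaker, blue_cap_bottle, tape_roll, marker, petri_dish from where it was at the start of the episode above 0.03 m).
It also fails if it takes over 72 s, if anything falls off the work surface, if the arm or the gripper's body presses on something with over 40 N, if the wrist force passes 120 N, or if a joint passes its speed limit or range.

## Working session

There is one attempt and no reset: what is moved stays moved. The work goes in short steps, Python scripts to look and compute and a tool call to move; the robot and the scene stay as the last step left them, time stands still between calls to the robot, and variables do not carry over. Pictures are saved under pics/ and viewed, about 8 in all and at most 12, crops included, and the job is handed in when it is done.

Besides the shell and the picture viewer there is one more tool, called as name(argument=value, ...), one argument or row to a line, values as JSON. apply_moves: Moves the arm, as the interface text tells. Its arguments: {"type":"object","properties":{"increments":{"type":"array"},"force":{"type":"number"}},"required":["increments"]}

```bash
ls; mkdir -p pics; cat > h.py <<'E'
import numpy as np, cv2
from scipy.spatial.transform import Rotation as R
from rig import ctrl, snapshot, get_calibration
def campose(n):
    c=get_calibration(n)
    if 'pose' in c: return np.array(c['K']),np.array(c['pose'])
    o=ctrl.get_obs();T=np.eye(4);T[:3,:3]=R.from_rotvec(o['orientation']).as_matrix();T[:3,3]=o['ee_pos']
    return np.array(c['K']),T@np.array(c['mount'])
def ray(K,P,uv):
    d=P[:3,:3]@np.linalg.inv(K)@np.array([uv[0],uv[1],1.]);return P[:3,3],d/np.linalg.norm(d)
def onz(K,P,uv,z):
    o,d=ray(K,P,uv);return o+d*(z-o[2])/d[2]
def proj(K,P,X):
    c=np.linalg.inv(P)@np.append(X,1);u=K@c[:3];return u[:2]/u[2]
def tri(rays):
    A=np.zeros((3,3));b=np.zeros(3)
    for o,d in rays:
        M=np.eye(3)-np.outer(d,d);A+=M;b+=M@o
    X=np.linalg.solve(A,b);return X,[np.linalg.norm((np.eye(3)-np.outer(d,d))@(X-o)) for o,d in rays]
E
python3 - <<'E'
from h import *
np.set_printoptions(precision=2,suppress=True)
print(ctrl.get_obs())
for n in('scene','side','wrist'):
    K,P=campose(n);im=snapshot(n);cv2.imwrite(f'pics/{n}0.png',im);print(n,K,P)
E
```

```text
pics
{'time': 0.0, 'qpos': array([ 0.98,  0.31,  1.5 , -0.  ,  1.33, -0.22]), 'dq': array([-0., -0.,  0.,  0.,  0., -0.]), 'tau': array([  0.  , -40.22, -25.23,   0.07,   0.04,  -0.  ]), 'ee_pos': array([187.66, 490.05, 238.19]), 'orientation': array([-0.94,  1.36,  0.94]), 'contact_force': array([-0.48,  0.12, -0.7 ]), 'moment': array([0.02, 0.02, 0.01]), 'gripper_width': 0.9983839220026682}
scene [[624.82   0.   325.32]
 [  0.   624.82 243.09]
 [  0.     0.     1.  ]] [[  -0.81   -0.27    0.51 -198.27]
 [  -0.58    0.4    -0.71 1152.52]
 [  -0.01   -0.87   -0.49  838.09]
 [   0.      0.      0.      1.  ]]
side [[439.98   0.   323.61]
 [  0.   439.98 236.42]
 [  0.     0.     1.  ]] [[   0.86   -0.3     0.42  120.29]
 [  -0.51   -0.49    0.71 -664.02]
 [  -0.01   -0.82   -0.57  746.92]
 [   0.      0.      0.      1.  ]]
wrist [[380.91   0.   322.43]
 [  0.   380.91 236.34]
 [  0.     0.     1.  ]] [[  0.36   0.9    0.26 119.72]
 [  0.93  -0.34  -0.1  516.89]
 [ -0.     0.28  -0.96 385.25]
 [  0.     0.     0.     1.  ]]
```

View pics/scene0.png

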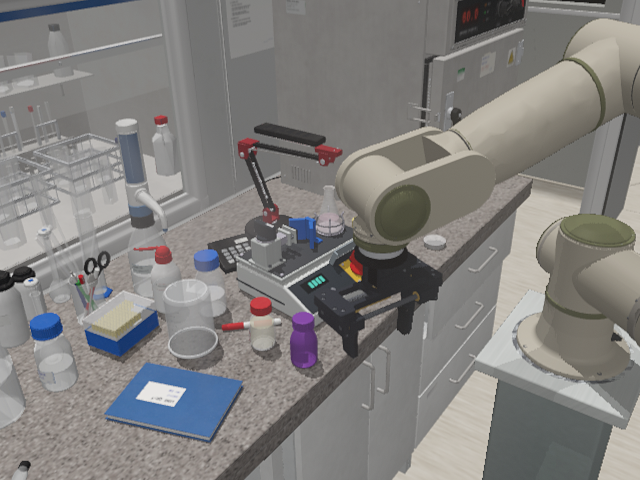

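View pics/side0.png

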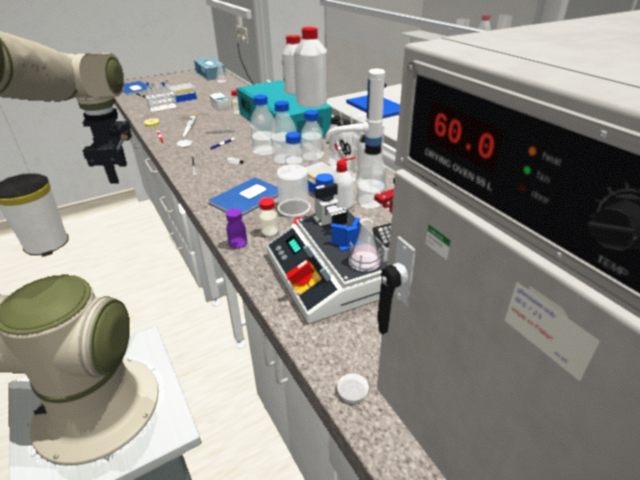

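Candidates: red-cap bottle with yellowish contents at scene (261,322) / side (268,215); purple look-alike at scene (303,340); a larger white wash bottle with a red top at scene (163,270). The first one fits by its size, cap and contents. I'll confirm it in a crop.

```bash
python3 - <<'E'
import cv2,numpy as np
s=cv2.imread('pics/side0.png');c=cv2.imread('pics/scene0.png')
a=cv2.resize(s[170:320,220:400],None,fx=4,fy=4,interpolation=2)[:600,:720]
cv2.imwrite('pics/c1.png',a)
b=cv2.resize(c[200:380,220:380],(480,540),interpolation=2)
w=cv2.imread('pics/wrist0.png')
o=np.zeros((600,800,3),np.uint8);o[:540,:400]=cv2.resize(c[200:380,225:375],(400,540)) if 0 else b[:,:400]
o[:300,400:]=cv2.resize(w,(400,300));cv2.imwrite('pics/c2.png',o)
E
```

```text
(no output)
```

View pics/c1.png

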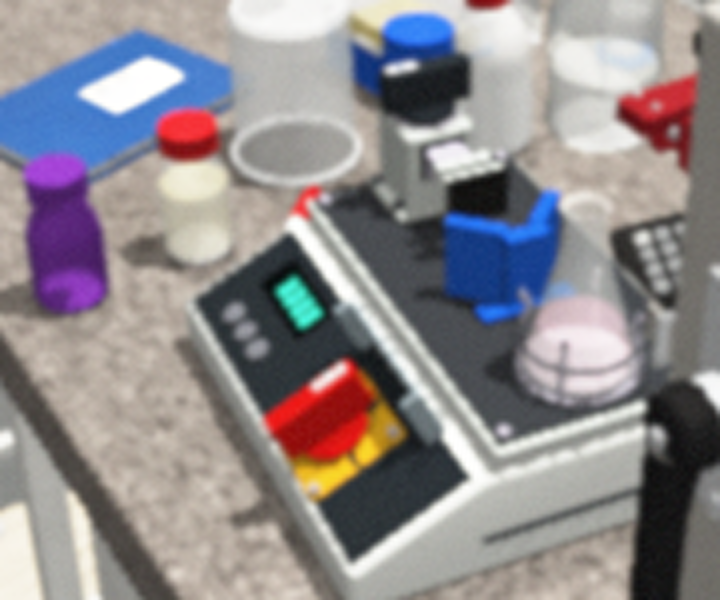

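View pics/c2.png

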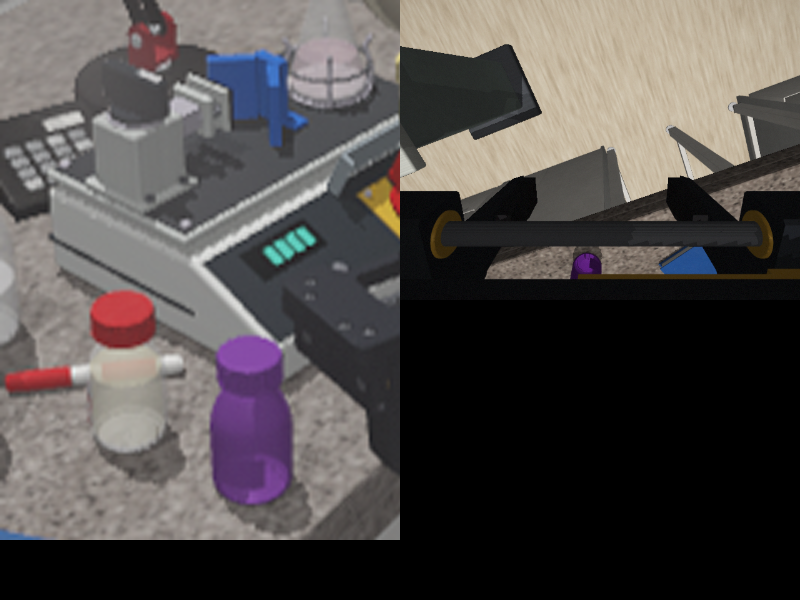

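The crops confirm the target: the red-capped bottle with yellowish contents is at scene (261,322), with the marker lying right beside it. The purple one next to it is the look-alike. The isolator is on (white mark up the slope), and the arm hides part of the shaker in the scene view. Next is a rough measurement from the side view.

```bash
python3 - <<'E'
from h import *
np.set_printoptions(precision=1,suppress=True)
K,P=campose('side')
f=lambda u,v:(220+u/4,170+v/4)
for n,uv,z in [('frontL35',(190,308),35),('frontR35',(350,572),35),('screwL',(325,200),94),('screwR',(503,430),94),('knobtop',(425,75),195),('isol bar mid',(322,410),85),('flask neck',(583,205),205),('bottle capmid',(190,118),109),('bottlebase',(198,250),0),('purple cap',(57,165),109),('beaker top',(295,150),0),('veecenter',(510,240),150)]:
    print(n,onz(K,P,f(*uv),z))
K,P=campose('scene')
f=lambda u,v:(220+u/3,200+v/3)
for n,uv,z in [('capmid',(122,305),109),('purple cap',(250,355),109),('purplebase',(250,485),0),('knobtop',(140,75),195),('screwL',(184,224),94)]:
    print(n,onz(K,P,f(*uv),z))
print(R.from_rotvec(ctrl.get_obs()['orientation']).as_matrix(), np.array(get_calibration('wrist')['mount']))
E
```

```text
frontL35 [482. 256.  35.]
frontR35 [451.7 -23.3  35. ]
screwL [584.4 245.5  94. ]
screwR [554.4 -22.9  94. ]
knobtop [639.8 202.7 195. ]
isol bar mid [479.7  57.3  85. ]
flask neck [627.1   8.8 205. ]
bottle capmid [543.2 373.1 109. ]
bottlebase [536.3 365.8   0. ]
purple cap [437.  362.8 109. ]
beaker top [666.6 456.4   0. ]
veecenter [618.4  68.6 150. ]
capmid [539.6 367.9 109. ]
purple cap [431.8 364.1 109. ]
purplebase [434.  366.4   0. ]
knobtop [640.7 222.  195. ]
screwL [586.8 243.6  94. ]
[[-0.  -0.9  0.4]
 [-0.   0.4  0.9]
 [-1.   0.  -0. ]] [[   0.    -0.3    1.  -147. ]
 [  -0.    -1.    -0.3   73.1]
 [   1.    -0.    -0.     0.6]
 [   0.     0.     0.     1. ]]
```

```bash
cat >> h.py <<'E'
def goal(x,y,z,jaw=None):
    "tool-axis shift to a world TCP; jaw = wanted world angle of tool z"
    o=ctrl.get_obs();M=R.from_rotvec(o['orientation']).as_matrix()
    s=M.T@(np.array([x,y,z])-o['ee_pos'])/1000;a=np.arctan2(M[1,2],M[0,2])
    dy=None if jaw is None else (-(jaw-a)+np.pi/2)%np.pi-np.pi/2
    print('shift',s.round(4),'jaw now',round(a,3),'yaw',dy,'t',round(o['time'],2),'q',o['qpos'].round(2),'F',o['contact_force'].round(1),'ee',o['ee_pos'].round(1),'w',round(88*o['gripper_width'],1))
E
python3 -c "
from h import *
goal(600,90,300,np.pi/2-.11)"
```

```text
shift [-0.0616 -0.5281 -0.2262] jaw now 1.205 yaw -0.2557941569204447 t 0.15 q [ 0.98  0.31  1.5  -0.    1.33 -0.22] F [ 0.4 -0.2  0.7] ee [187.7 490.1 238.3] w 88.1
```

apply_moves(
  increments=[
    {"x":-0.0616,"y":-0.528,"z":-0.226,"yaw":-0.256,"claw":-1},
    {"x":-0.0616,"y":-0.528,"z":-0.226,"yaw":-0.256,"claw":-1},
    {"x":-0.0616,"y":-0.528,"z":-0.226,"yaw":-0.256,"claw":-1},
    {"x":-0.0616,"y":-0.528,"z":-0.226,"yaw":-0.256,"claw":-1},
    {"x":-0.0616,"y":-0.528,"z":-0.226,"yaw":-0.256,"claw":-1},
    {"x":-0.0616,"y":-0.528,"z":-0.226,"yaw":-0.256,"claw":-1},
    {"x":-0.0616,"y":-0.528,"z":-0.226,"yaw":-0.256,"claw":-1},
    {"x":-0.0616,"y":-0.528,"z":-0.226,"yaw":-0.256,"claw":-1},
    {"x":-0.0616,"y":-0.528,"z":-0.226,"yaw":-0.256,"claw":-1},
    {"x":-0.0616,"y":-0.528,"z":-0.226,"yaw":-0.256,"claw":-1},
    {"x":-0.0616,"y":-0.528,"z":-0.226,"yaw":-0.256,"claw":-1},
    {"x":-0.0616,"y":-0.528,"z":-0.226,"yaw":-0.256,"claw":-1},
    {"x":-0.0616,"y":-0.528,"z":-0.226,"yaw":-0.256,"claw":-1},
    {"x":-0.0616,"y":-0.528,"z":-0.226,"yaw":-0.256,"claw":-1},
    {"x":-0.0616,"y":-0.528,"z":-0.226,"yaw":-0.256,"claw":-1},
    {"x":-0.0616,"y":-0.528,"z":-0.226,"yaw":-0.256,"claw":-1},
    {"x":-0.0616,"y":-0.528,"z":-0.226,"yaw":-0.256,"claw":-1},
  ],
)

```text
time: 1.57
ee_pos: [599.6, 90.6, 299.5]
orientation: [-1.127, 1.261, 1.129]
contact_force: [-0.6, 0.1, -0.3]
gripper_width: 0.997
```

```bash
python3 - <<'E'
from h import *
goal(600,90,300,np.pi/2-.11)
np.save('pics/w1pose.npy',campose('wrist')[1])
cv2.imwrite('pics/w1.png',snapshot('wrist'))
E
```

```text
shift [-0.0005 -0.0004 -0.0005] jaw now 1.461 yaw 2.9468662383402844e-05 t 1.57 q [-0.04  0.47  1.12 -0.    1.56 -1.5 ] F [-0.6  0.1 -0.3] ee [599.6  90.6 299.5] w 87.7
```

View pics/w1.png

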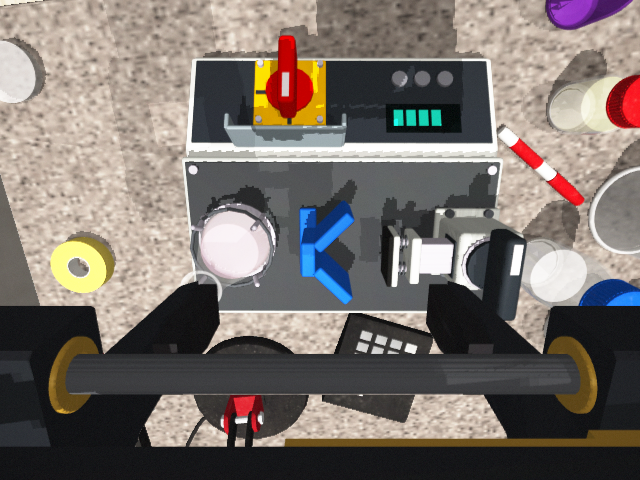

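```bash
python3 - <<'E'
import cv2,numpy as np
w=cv2.imread('pics/w1.png')
o=np.zeros((600,800,3),np.uint8)
o[:600,:390]=cv2.resize(w[25:145,240:318],(390,600),interpolation=2)
o[:600,400:]=cv2.resize(w[205:325,455:535],(400,600),interpolation=2)
cv2.imwrite('pics/c3.png',o)
E
```

```text
(no output)
```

View pics/c3.png

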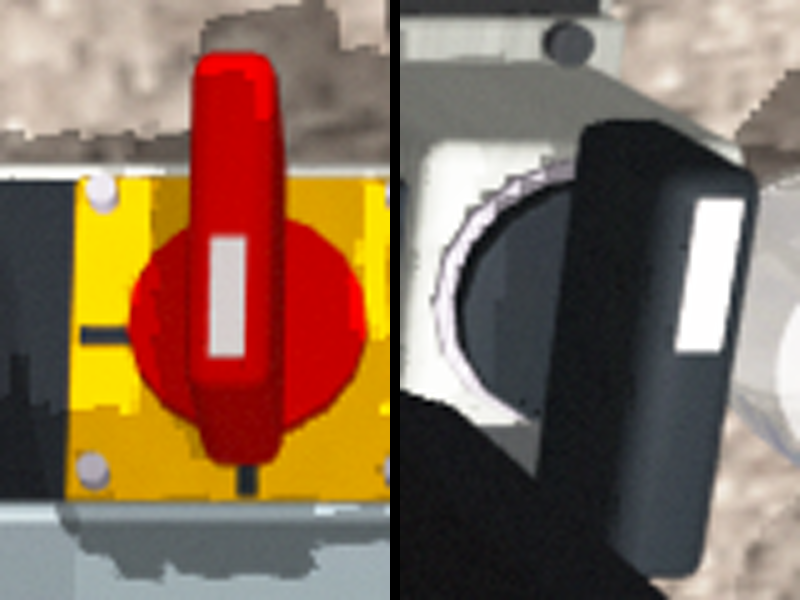

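```bash
cat > m1.py <<'E'
from h import *
np.set_printoptions(precision=1,suppress=True)
K=campose('wrist')[0];P=np.load('pics/w1pose.npy')
k=lambda u,v:(455+(u-400)/5,205+v/5)
i=lambda u,v:(240+u/5,25+v/5)
show=lambda n,uv,z:print(n,onz(K,P,uv,z))
a=onz(K,P,(191,60),35);b=onz(K,P,(492,60),35);print('front35',a,b,np.linalg.norm(a-b))
a=onz(K,P,(187,151),76);b=onz(K,P,(497,151),76);print('consoletop76',a,b)
c=onz(K,P,(193,170),94);d=onz(K,P,(493,170),94);print('screws',c,d,'theta',np.arctan2(-(d-c)[0],(d-c)[1]))
th=np.arctan2(-(d-c)[0],(d-c)[1]);ex=np.array([np.cos(th),np.sin(th),0]);ey=np.array([-np.sin(th),np.cos(th),0])
show('knob ctr',k(681,371),195)
p=onz(K,P,k(755,180),195);q=onz(K,P,k(700,572),195);print('knob edge',p,q,np.linalg.norm(p-q),'angle',np.arctan2(*(p-q)[1::-1]))
# console plane
n=-np.sin(np.radians(26))*ex+np.cos(np.radians(26))*np.array([0,0,1])
o0=onz(K,P,(341,60),35)
def onp(uv,out):
    o,dd=ray(K,P,uv);return o+dd*((o0+n*out-o)@n)/(dd@n)
disc=onp(i(248,325),9);print('disc ctr',disc,'->grip',disc+23*n)
l=onp(i(130,325),9);r=onp(i(366,325),9);print('disc diam',np.linalg.norm(l-r))
bt=(onp(i(193,65),43)+onp(i(270,65),43))/2;bb=(onp(i(192,385),43)+onp(i(284,385),43))/2
print('bar ends top',bt,bb,np.linalg.norm(bt-bb),'->grip',(bt+bb)/2-11*n)
for nm,uv,z in [('flask base',(237,245),110),('pad face',(387,255),136),('vee top L',(302,222),150),('vee tip1',(353,206),150),('vee tip2',(351,299),150),('vee apex',(316,248),150),('flaskneck',(200,288),207),('tape',(82,265),19),('hood',(285,135),100)]:
    X=onz(K,P,uv,z);print(nm,X)
E
python3 m1.py
```

```text
front35 [450.5 -23.9  35. ] [483.7 272.8  35. ] 298.55994957473126
consoletop76 [535.9 -31.8  76. ] [568.6 261.2  76. ]
screws [552.9 -23.5  94. ] [583.3 250.   94. ] theta -0.11095454186212154
knob ctr [646.2 220.7 195. ]
knob edge [618.8 230.1 195. ] [678.6 224.3 195. ] 60.10440919178997 angle 3.044991058484281
disc ctr [491.3  71.4  59.6] ->grip [481.3  72.5  80.3]
disc diam 44.938206460778574
bar ends top [450.3  75.6  77.3] [504.7  71.6 103.9] 60.72094543003027 ->grip [482.3  73.1  80.8]
flask base [624.    8.5 110. ]
pad face [639.7 142.3 136. ]
vee top L [599.2  74.5 150. ]
vee tip1 [590.7 116.3 150. ]
vee tip2 [670.8 107.4 150. ]
vee apex [622.2  83.1 150. ]
flaskneck [623.7   4.3 207. ]
tape [ 654.3 -204.8   19. ]
hood [531.4  65.3 100. ]
```

The wrist view is consistent: console 299 mm wide, disc 45 mm, shaker yaw -0.111. That gives isolator_grip at (482, 73, 80.5), the knob at (646, 221), and the nest at about (635, 122). Now moving to the isolator.

apply_moves(
  increments=[
    {"x":0.08,"y":0.115,"z":-0.03,"yaw":0,"claw":0},
    {"x":0.12,"y":0.115,"z":-0.03,"yaw":0,"claw":0},
    {"x":0.12,"y":0.115,"z":-0.03,"yaw":0,"claw":0},
    {"x":0.12,"y":0.115,"z":-0.03,"yaw":0,"claw":0},
    {"x":0.12,"y":0.115,"z":-0.03,"yaw":0,"claw":0},
    {"x":0.15,"y":0.115,"z":-0.03,"yaw":0,"claw":0},
    {"x":0.18,"y":0.115,"z":-0.03,"yaw":0,"claw":0},
    {"x":0.2,"y":0.115,"z":-0.03,"yaw":0,"claw":0},
    {"x":0.215,"y":0.115,"z":-0.03,"yaw":0,"claw":0},
    {"x":0.225,"y":0.115,"z":-0.03,"yaw":0,"claw":0},
    {"x":0.225,"y":0.115,"z":-0.03,"yaw":0,"claw":0},
  ],
)

```text
time: 2.53
ee_pos: [480.8, 74.5, 74.1]
orientation: [-1.128, 1.261, 1.131]
contact_force: [-0.7, 0.9, 0.1]
gripper_width: 0.499
```

```bash
python3 - <<'E'
from h import *
goal(482,73,74.5,1.46)
cv2.imwrite('pics/s2.png',cv2.resize(snapshot('side')[170:320,220:400],None,fx=4,fy=4,interpolation=2))
E
```

```text
shift [-0.0004 -0.0014 -0.0014] jaw now 1.463 yaw 0.003065059348639654 t 2.53 q [-0.09  0.44  1.8  -0.    0.9  -1.55] F [-0.7  0.9  0.1] ee [480.8  74.5  74.1] w 43.9
```

apply_moves(
  increments=[
    {"claw":1,"z":-0.001},
    {"claw":1,"z":-0.001},
    {"claw":1,"z":-0.001},
    {"claw":1,"z":-0.001},
    {"claw":1,"z":-0.001},
    {"claw":1,"z":-0.001},
  ],
  force=20,
)

```text
validation failed for argument at $.in...
```

apply_moves(
  increments=[
    {"x":0,"y":0,"z":-0.001,"yaw":0,"claw":1},
    {"x":0,"y":0,"z":-0.001,"yaw":0,"claw":1},
    {"x":0,"y":0,"z":-0.001,"yaw":0,"claw":1},
    {"x":0,"y":0,"z":-0.001,"yaw":0,"claw":1},
    {"x":0,"y":0,"z":-0.001,"yaw":0,"claw":1},
  ],
  force=20,
)

```text
time: 3.0
ee_pos: [481.4, 71.5, 75.9]
orientation: [-1.133, 1.262, 1.129]
contact_force: [-3.1, -9.6, 4.7]
gripper_width: 0.172
```

apply_moves(
  increments=[
    {"x":0,"y":0,"z":0,"yaw":0.12,"claw":1},
    {"x":0,"y":0,"z":0,"yaw":0.24,"claw":1},
    {"x":0,"y":0,"z":0,"yaw":0.36,"claw":1},
    {"x":0,"y":0,"z":0,"yaw":0.48,"claw":1},
    {"x":0,"y":0,"z":0,"yaw":0.6,"claw":1},
    {"x":0,"y":0,"z":0,"yaw":0.72,"claw":1},
    {"x":0,"y":0,"z":0,"yaw":0.84,"claw":1},
    {"x":0,"y":0,"z":0,"yaw":0.96,"claw":1},
  ],
  force=20,
)

```text
time: 3.67
ee_pos: [480.5, 71.1, 76.2]
orientation: [-0.395, 1.54, 0.388]
contact_force: [-7.9, -4.7, 4.5]
gripper_width: 0.216
```

apply_moves(
  increments=[
    {"x":0,"y":0,"z":0,"yaw":0.12,"claw":1},
    {"x":0,"y":0,"z":0,"yaw":0.24,"claw":1},
    {"x":0,"y":0,"z":0,"yaw":0.36,"claw":1},
    {"x":0,"y":0,"z":0,"yaw":0.48,"claw":1},
    {"x":0,"y":0,"z":0,"yaw":0.6,"claw":1},
    {"x":0,"y":0,"z":0,"yaw":0.64,"claw":1},
    {"x":0,"y":0,"z":0,"yaw":0.64,"claw":1},
  ],
  force=20,
)

```text
time: 4.25
ee_pos: [479.9, 71.0, 76.6]
orientation: [0.107, 1.572, -0.117]
contact_force: [-6.0, -1.5, 5.3]
gripper_width: 0.229
```

```bash
python3 - <<'E'
from h import *
goal(481,72,200,-.11)
print(ctrl.get_obs()['moment'])
E
```

```text
shift [-0.1234  0.0004  0.0004] jaw now -0.143 yaw -0.03253489253663888 t 4.25 q [-0.09  0.43  1.8  -0.01  0.91  0.06] F [-6.  -1.5  5.3] ee [479.9  71.   76.6] w 20.1
[-0.15630909  0.71245829  0.31858128]
```

apply_moves(
  increments=[
    {"x":0,"y":0,"z":0,"yaw":0,"claw":0.15},
    {"x":0,"y":0,"z":0,"yaw":0,"claw":0.15},
    {"x":0,"y":0,"z":0,"yaw":0,"claw":0.15},
    {"x":-0.03,"y":0,"z":0,"yaw":0,"claw":0.15},
    {"x":-0.07,"y":0,"z":0,"yaw":0,"claw":0.15},
    {"x":-0.11,"y":0,"z":0,"yaw":0,"claw":0.15},
    {"x":-0.15,"y":0,"z":0,"yaw":0,"claw":0.15},
    {"x":-0.19,"y":0,"z":0,"yaw":0,"claw":0.15},
    {"x":-0.19,"y":0,"z":0,"yaw":0,"claw":0.15},
  ],
)

```text
time: 5.0
ee_pos: [483.1, 72.1, 274.0]
orientation: [0.107, 1.56, -0.117]
contact_force: [1.0, -0.2, 0.3]
gripper_width: 0.425
```

```bash
python3 - <<'E'
from h import *
goal(646,221,260,-1.681)
K,P=campose('side');im=snapshot('side');cv2.imwrite('pics/s3.png',im)
cv2.imwrite('pics/c4.png',cv2.resize(im[170:320,220:400],None,fx=4,fy=4,interpolation=2))
E
```

```text
shift [0.0142 0.1706 0.14  ] jaw now -0.142 yaw 1.5387785217564942 t 5.0 q [-0.09  0.2   1.55 -0.01  1.38  0.05] F [ 1.  -0.2  0.3] ee [483.1  72.1 274. ] w 37.4
```

View pics/c4.png

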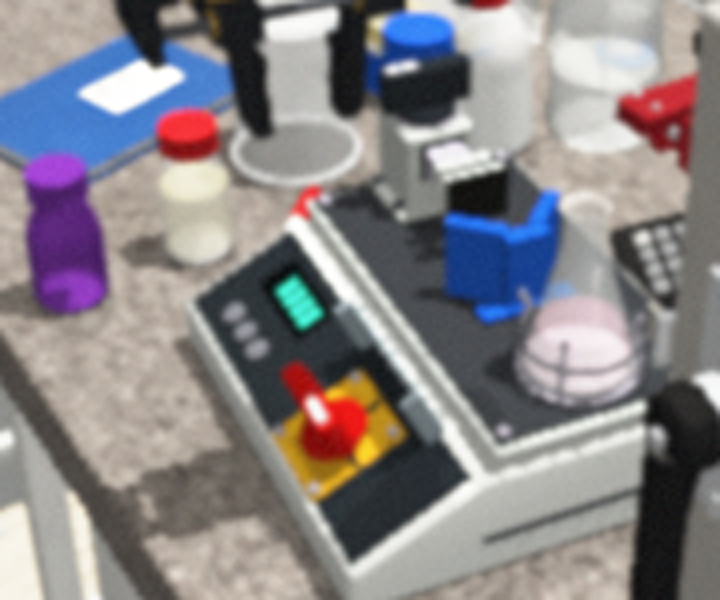

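The crop shows the isolator bar lying across the console with its white mark to the right, so it is off. Next is the knob.

apply_moves(
  increments=[
    {"x":0.01,"y":0.03,"z":0.03,"yaw":0.12,"claw":-0.1},
    {"x":0.01,"y":0.06,"z":0.05,"yaw":0.24,"claw":-0.1},
    {"x":0.01,"y":0.08,"z":0.07,"yaw":0.36,"claw":-0.1},
    {"x":0.01,"y":0.1,"z":0.09,"yaw":0.48,"claw":-0.1},
    {"x":0.01,"y":0.12,"z":0.1,"yaw":0.6,"claw":-0.1},
    {"x":0.01,"y":0.14,"z":0.12,"yaw":0.72,"claw":-0.1},
    {"x":0.01,"y":0.16,"z":0.13,"yaw":0.84,"claw":-0.1},
    {"x":0.01,"y":0.171,"z":0.14,"yaw":0.96,"claw":-0.1},
    {"x":0.01,"y":0.171,"z":0.14,"yaw":1.08,"claw":-0.1},
    {"x":0.01,"y":0.171,"z":0.14,"yaw":1.2,"claw":-0.1},
    {"x":0.01,"y":0.171,"z":0.14,"yaw":1.32,"claw":-0.1},
    {"x":0.01,"y":0.171,"z":0.14,"yaw":1.44,"claw":-0.1},
    {"x":0.02,"y":0.171,"z":0.14,"yaw":1.54,"claw":-0.1},
    {"x":0.03,"y":0.171,"z":0.14,"yaw":1.54,"claw":-0.1},
    {"x":0.03,"y":0.171,"z":0.14,"yaw":1.54,"claw":-0.1},
  ],
)

```text
time: 6.3
ee_pos: [644.2, 221.1, 235.7]
orientation: [1.282, 1.152, -1.294]
contact_force: [-0.4, -0.1, -0.0]
gripper_width: 0.55
```

```bash
python3 - <<'E'
from h import *
goal(646,221,170,-1.681)
E
```

```text
shift [ 0.0657  0.0019 -0.0006] jaw now -1.679 yaw 0.0017618110638135676 t 6.3 q [ 0.16  0.68  0.93 -0.01  1.53  1.84] F [-0.4 -0.1 -0. ] ee [644.2 221.1 235.7] w 48.4
```

apply_moves(
  increments=[
    {"x":0.025,"y":0.002,"z":0,"yaw":0,"claw":-0.1},
    {"x":0.045,"y":0.002,"z":0,"yaw":0,"claw":-0.1},
    {"x":0.06,"y":0.002,"z":0,"yaw":0,"claw":-0.1},
    {"x":0.065,"y":0.002,"z":0,"yaw":0,"claw":-0.1},
    {"x":0.065,"y":0.002,"z":0,"yaw":0,"claw":1},
    {"x":0.065,"y":0.002,"z":0,"yaw":0,"claw":1},
    {"x":0.065,"y":0.002,"z":0,"yaw":0,"claw":1},
    {"x":0.065,"y":0.002,"z":0,"yaw":0,"claw":1},
    {"x":0.065,"y":0.002,"z":0,"yaw":0,"claw":1},
  ],
  force=50,
)

```text
time: 7.05
ee_pos: [646.3, 220.5, 171.6]
orientation: [1.282, 1.152, -1.293]
contact_force: [-0.4, 0.2, -0.2]
gripper_width: 0.196
```

apply_moves(
  increments=[
    {"x":0,"y":0,"z":0,"yaw":0,"claw":1},
    {"x":0,"y":0,"z":0,"yaw":0,"claw":1},
    {"x":0,"y":0,"z":0,"yaw":-0.1,"claw":1},
    {"x":0,"y":0,"z":0,"yaw":-0.2,"claw":1},
    {"x":0,"y":0,"z":0,"yaw":-0.3,"claw":1},
    {"x":0,"y":0,"z":0,"yaw":-0.4,"claw":1},
  ],
  force=50,
)

```text
time: 7.55
ee_pos: [646.4, 219.8, 171.6]
orientation: [0.981, 1.331, -0.994]
contact_force: [1.0, -3.1, -2.0]
gripper_width: 0.163
```

```bash
python3 - <<'E'
from h import *
goal(646,221,170,-1.681)
print(ctrl.get_obs()['moment'])
E
```

```text
shift [ 0.0016 -0.     -0.0013] jaw now -1.275 yaw 0.40633585964152097 t 7.55 q [ 0.16  0.72  1.03 -0.01  1.39  1.44] F [ 1.  -3.1 -2. ] ee [646.4 219.8 171.6] w 14.3
[-0.48494666  0.01533365 -0.19515302]
```

apply_moves(
  increments=[
    {"x":0,"y":0,"z":0,"yaw":-0.12,"claw":1},
    {"x":0,"y":0,"z":0,"yaw":-0.24,"claw":1},
    {"x":0,"y":0,"z":0,"yaw":-0.36,"claw":1},
    {"x":0,"y":0,"z":0,"yaw":-0.48,"claw":1},
    {"x":0,"y":0,"z":0,"yaw":-0.6,"claw":1},
    {"x":0,"y":0,"z":0,"yaw":-0.72,"claw":1},
    {"x":0,"y":0,"z":0,"yaw":-0.84,"claw":1},
    {"x":0,"y":0,"z":0,"yaw":-0.96,"claw":1},
    {"x":0,"y":0,"z":0,"yaw":-1.02,"claw":1},
    {"x":0,"y":0,"z":0,"yaw":-1.02,"claw":1},
    {"x":0,"y":0,"z":0,"yaw":-1.02,"claw":1},
  ],
  force=50,
)

```text
time: 8.47
ee_pos: [648.1, 218.1, 171.6]
orientation: [0.194, 1.558, -0.209]
contact_force: [8.9, -5.0, -5.3]
gripper_width: 0.165
```

```bash
python3 - <<'E'
from h import *
goal(646,221,170,-1.681)
print(ctrl.get_obs()['moment'])
E
```

```text
shift [ 0.0016  0.0022 -0.0028] jaw now -0.257 yaw 1.4241191077538575 t 8.47 q [ 0.16  0.72  1.03 -0.01  1.39  0.42] F [ 8.9 -5.  -5.3] ee [648.1 218.1 171.6] w 14.5
[-0.75000348 -1.49222263 -0.60695496]
```

apply_moves(
  increments=[
    {"x":0,"y":0,"z":0,"yaw":0,"claw":0},
    {"x":0,"y":0,"z":0,"yaw":0,"claw":0},
    {"x":0,"y":0,"z":0,"yaw":0,"claw":0},
    {"x":-0.03,"y":0,"z":0,"yaw":0,"claw":0},
    {"x":-0.06,"y":0,"z":0,"yaw":0,"claw":0},
    {"x":-0.1,"y":0,"z":0,"yaw":0,"claw":0},
    {"x":-0.1,"y":0,"z":0,"yaw":0,"claw":0},
  ],
)

```text
time: 9.05
ee_pos: [649.1, 219.8, 280.4]
orientation: [0.196, 1.546, -0.205]
contact_force: [0.7, 0.6, 1.6]
gripper_width: 0.5
```

```bash
python3 - <<'E'
from h import *
goal(541,290,280,-.111)
E
```

```text
shift [-0.0018  0.0405 -0.1223] jaw now -0.256 yaw -0.14520303007493296 t 9.05 q [ 0.16  0.67  0.84 -0.01  1.61  0.42] F [0.7 0.6 1.6] ee [649.1 219.8 280.4] w 44.0
```

apply_moves(
  increments=[
    {"x":-0.002,"y":0.04,"z":-0.122,"yaw":-0.145,"claw":-1},
    {"x":-0.002,"y":0.04,"z":-0.122,"yaw":-0.145,"claw":-1},
    {"x":-0.002,"y":0.04,"z":-0.122,"yaw":-0.145,"claw":-1},
    {"x":-0.002,"y":0.04,"z":-0.122,"yaw":-0.145,"claw":-1},
    {"x":-0.002,"y":0.04,"z":-0.122,"yaw":-0.145,"claw":-1},
    {"x":-0.002,"y":0.04,"z":-0.122,"yaw":-0.145,"claw":-1},
  ],
)

```text
time: 9.55
ee_pos: [541.4, 289.4, 280.5]
orientation: [0.081, 1.553, -0.092]
contact_force: [0.5, 0.1, -0.8]
gripper_width: 0.933
```

```bash
python3 - <<'E'
from h import *
goal(541,370,90,-.111)
np.save('pics/w2pose.npy',campose('wrist')[1])
im=snapshot('wrist');cv2.imwrite('pics/w2.png',im)
E
```

```text
shift [ 0.1898  0.0812 -0.0125] jaw now -0.111 yaw 0.00019387531466974472 t 9.55 q [ 0.31  0.49  1.14 -0.01  1.5   0.42] F [ 0.5  0.1 -0.8] ee [541.4 289.4 280.5] w 82.1
```

View pics/w2.png

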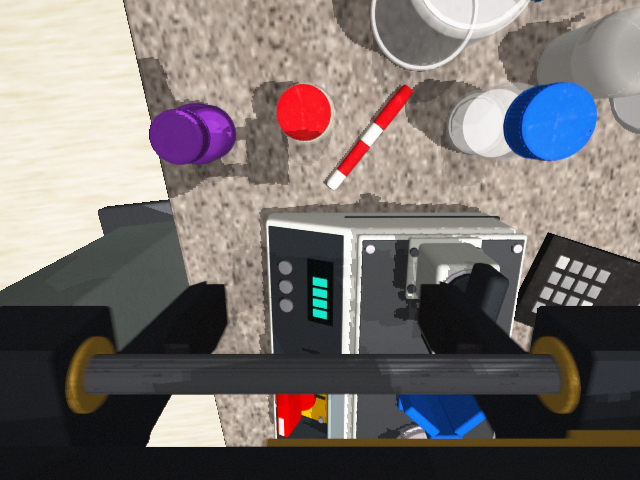

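```bash
python3 - <<'E'
from h import *
im=cv2.imread('pics/w2.png');K=campose('wrist')[0];P=np.load('pics/w2pose.npy')
h=cv2.cvtColor(im,cv2.COLOR_BGR2HSV);m=((h[...,1]>150)&((h[...,0]<8)|(h[...,0]>172))&(h[...,2]>80)).astype(np.uint8)
m[:, :260]=0;m[:,345:]=0;m[160:]=0;m[m>0]=255
c=max(cv2.findContours(m,0,2)[0],key=cv2.contourArea);print(cv2.boundingRect(c),cv2.minEnclosingCircle(c))
(u,v),r=cv2.minEnclosingCircle(c)
X=onz(K,P,(u,v),105);print(X, 2*r/K[0,0]*(P[2,3]-105));goal(X[0],X[1],90,-.111)
for n,uv,z in [('blue',(550,122),150),('marker tip',(332,183),10),('marker end',(408,90),10),('beaker',(423,20),136)]:print(n,onz(K,P,uv,z))
E
```

```text
(276, 84, 55, 57) ((303.200439453125, 111.80172729492188), 28.336999893188477)
[537.21003388 372.24380139 105.        ] 47.91303583776572
shift [ 0.1893  0.0835 -0.017 ] jaw now -0.112 yaw -0.0007682996055051738 t 9.6 q [ 0.3   0.49  1.14 -0.01  1.5   0.42] F [ 0.8  0.  -0.2] ee [541.9 288.9 280. ] w 85.8
blue [709.9865997  344.91102765 150.        ]
marker tip [556.46760413 297.6956043   10.        ]
marker end [644.18043907 384.08058902  10.        ]
beaker [627.05184578 421.50345178 136.        ]
```

apply_moves(
  increments=[
    {"x":0.02,"y":0.04,"z":-0.016,"yaw":0,"claw":-0.5},
    {"x":0.05,"y":0.082,"z":-0.016,"yaw":0,"claw":-0.5},
    {"x":0.07,"y":0.082,"z":-0.016,"yaw":0,"claw":-0.5},
    {"x":0.09,"y":0.082,"z":-0.016,"yaw":0,"claw":-0.5},
    {"x":0.12,"y":0.082,"z":-0.016,"yaw":0,"claw":-0.5},
    {"x":0.15,"y":0.082,"z":-0.016,"yaw":0,"claw":-0.5},
    {"x":0.17,"y":0.082,"z":-0.016,"yaw":0,"claw":-0.5},
    {"x":0.185,"y":0.082,"z":-0.016,"yaw":0,"claw":-0.5},
    {"x":0.194,"y":0.082,"z":-0.016,"yaw":0,"claw":-0.5},
    {"x":0.194,"y":0.082,"z":-0.016,"yaw":0,"claw":-0.5},
  ],
)

```text
time: 10.43
ee_pos: [538.2, 369.5, 82.8]
orientation: [0.082, 1.557, -0.096]
contact_force: [-1.5, 0.5, -0.9]
gripper_width: 0.75
```

```bash
python3 - <<'E'
from h import *
goal(538.5,371,86,-.111)
a=snapshot('scene');b=snapshot('side')
cv2.imwrite('pics/g1.png',np.hstack([cv2.resize(a[270:370,200:320],(480,400),interpolation=2),cv2.resize(b[170:250,220:284],(320,400),interpolation=2)]))
E
```

```text
shift [-0.0032  0.0015  0.0002] jaw now -0.113 yaw -0.0021119939394236287 t 10.43 q [ 0.43  0.73  1.25 -0.02  1.15  0.55] F [-1.5  0.5 -0.9] ee [538.2 369.5  82.8] w 66.0
```

View pics/g1.png

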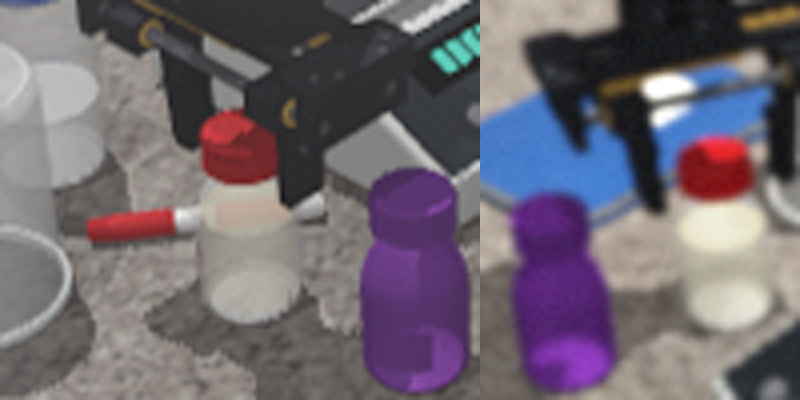

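The picture shows the fingers straddling the red cap, with the tips just under its rim. Closing now.

apply_moves(
  increments=[
    {"x":-0.003,"y":0.001,"z":0,"yaw":0,"claw":-0.5},
    {"x":-0.003,"y":0.001,"z":0,"yaw":0,"claw":1},
    {"x":-0.003,"y":0.001,"z":0,"yaw":0,"claw":1},
    {"x":-0.003,"y":0.001,"z":0,"yaw":0,"claw":1},
    {"x":-0.003,"y":0.001,"z":0,"yaw":0,"claw":1},
    {"x":-0.003,"y":0.001,"z":0,"yaw":0,"claw":1},
  ],
  force=25,
)

```text
time: 11.03
ee_pos: [538.9, 371.4, 89.0]
orientation: [0.083, 1.553, -0.094]
contact_force: [-0.2, 0.1, 2.8]
gripper_width: 0.465
```

```bash
python3 - <<'E'
from h import *
goal(635.8,129.8,260,-.111)
E
```

```text
shift [-0.1676 -0.2302  0.1262] jaw now -0.113 yaw -0.0015310220107160877 t 11.03 q [ 0.43  0.73  1.25 -0.01  1.16  0.55] F [-0.2  0.1  2.8] ee [538.9 371.4  89. ] w 40.9
```

apply_moves(
  increments=[
    {"x":-0.02,"y":0,"z":0,"yaw":0,"claw":1},
    {"x":-0.05,"y":0,"z":0,"yaw":0,"claw":1},
    {"x":-0.08,"y":0,"z":0,"yaw":0,"claw":1},
    {"x":-0.11,"y":0,"z":0,"yaw":0,"claw":1},
    {"x":-0.14,"y":0,"z":0,"yaw":0,"claw":1},
    {"x":-0.17,"y":-0.02,"z":0.01,"yaw":0,"claw":1},
    {"x":-0.2,"y":-0.05,"z":0.025,"yaw":0,"claw":1},
    {"x":-0.22,"y":-0.08,"z":0.04,"yaw":0,"claw":1},
    {"x":-0.22,"y":-0.11,"z":0.06,"yaw":0,"claw":1},
    {"x":-0.22,"y":-0.14,"z":0.08,"yaw":0,"claw":1},
    {"x":-0.22,"y":-0.17,"z":0.095,"yaw":0,"claw":1},
    {"x":-0.22,"y":-0.2,"z":0.11,"yaw":0,"claw":1},
    {"x":-0.22,"y":-0.22,"z":0.12,"yaw":0,"claw":1},
    {"x":-0.22,"y":-0.23,"z":0.126,"yaw":0,"claw":1},
    {"x":-0.22,"y":-0.23,"z":0.126,"yaw":0,"claw":1},
    {"x":-0.22,"y":-0.23,"z":0.126,"yaw":0,"claw":1},
  ],
)

```text
time: 12.37
ee_pos: [634.6, 131.1, 312.1]
orientation: [0.083, 1.554, -0.093]
contact_force: [-0.8, -0.2, -3.0]
gripper_width: 0.461
```

```bash
python3 - <<'E'
from h import *
goal(635.8,129.8,260,-.111)
np.set_printoptions(precision=1,suppress=True)
a=snapshot('scene');b=snapshot('side');cv2.imwrite('pics/sc4.png',a);cv2.imwrite('pics/sd4.png',b)
for n in('scene','side'):print(n,proj(*campose(n),np.array([635,122,150])))
K,P=campose('scene');u,v=proj(K,P,np.array([636,140,180])).astype(int)
A=cv2.resize(a[v-75:v+75,u-50:u+50],(400,600),interpolation=2)
K,P=campose('side');u2,v2=proj(K,P,np.array([636,140,180])).astype(int)
B=cv2.resize(b[v2-60:v2+90,u2-50:u2+50],(400,600),interpolation=2)
print('origins',u-50,v-75,u2-50,v2-60,'scale4');cv2.imwrite('pics/g2.png',np.hstack([A,B]))
E
```

```text
shift [ 0.0521 -0.0009  0.0005] jaw now -0.113 yaw -0.0015463683943983675 t 12.37 q [ 0.03  0.56  0.94 -0.01  1.62  0.14] F [-0.8 -0.2 -3. ] ee [634.6 131.1 312.1] w 40.6
scene [296.8 226.4]
side [341.3 218. ]
origins 241 142 287 144 scale4
```

View pics/g2.png

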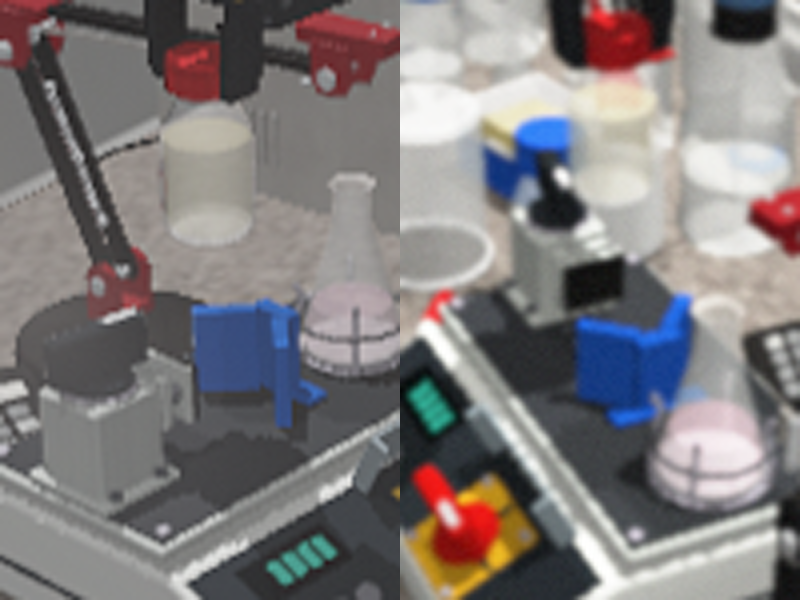

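```bash
python3 - <<'E'
from h import *
np.set_printoptions(precision=1,suppress=True)
th=-.111;ex=np.array([np.cos(th),np.sin(th)]);ey=np.array([-np.sin(th),np.cos(th)]);O=np.array([596.3,110])
def s(n,X):print(n,X,'shaker',(X[:2]-O)@ex,(X[:2]-O)@ey)
K,P=campose('side')
f=lambda u,v:(287+(u-400)/4,144+v/4)
for n,uv,z in [('pad',(594,284),136),('vee tipF',(580,320),150),('apex',(640,347),150),('vee tipB',(688,297),150),('iso',(458,520),85)]:s(n,onz(K,P,f(*uv),z))
K,P=campose('scene')
f=lambda u,v:(241+u/4,142+v/4)
for n,uv,z in [('vee tip',(193,308),150),('tip2',(283,308),150),('apex',(260,303),150),('padface L',(178,385),136),('bottle base',(210,225),312-89)]:s(n,onz(K,P,f(*uv),z))
K=campose('wrist')[0];P=np.load('pics/w1pose.npy')
for n,uv,z in [('padface closed',(387,255),136),('padTop n',(388,227),154),('padTop f',(386,285),154),('tip1',(353,206),150),('tip2',(351,299),150),('apexin',(317,249),150),('tip1 inner',(345,202),150)]:s(n,onz(K,P,uv,z))
E
```

```text
pad [642.1 160.8 136. ] shaker 39.91004276914896 55.592678320396075
vee tipF [600.5 111.  150. ] shaker 4.040718972558877 1.4728903597243759
apex [615.6  66.5 150. ] shaker 23.954806817968404 -41.0749038743965
vee tipB [672.2  97.5 150. ] shaker 76.81098543991074 -4.013532489934095
iso [479.   51.2  85. ] shaker -110.03433427856226 -71.45767045286838
vee tip [674.4 101.4 150. ] shaker 78.54888127115595 0.05257653900387434
tip2 [628.9  70.4 150. ] shaker 36.757029848226566 -35.71354293595608
apex [644.6  72.9 150. ] shaker 52.10480847011617 -31.500003233569647
padface L [636.8 163.5 136. ] shaker 34.36400047238329 57.710732174819064
bottle base [640.5 123.2 223. ] shaker 42.46255399272746 18.03949300900902
padface closed [639.7 142.3 136. ] shaker 39.526244934966485 36.95410319770941
padTop n [609.8 142.1 154. ] shaker 9.857875992426568 33.4476598651721
padTop f [659.4 137.3 154. ] shaker 59.65199953391108 34.167515053177574
tip1 [590.7 116.3 150. ] shaker -6.284520841062705 5.603109109988699
tip2 [670.8 107.4 150. ] shaker 74.28797656645273 5.691605602288128
apexin [623.1  83.8 150. ] shaker 29.548280040110203 -23.071325051649527
tip1 inner [586.8 110.3 150. ] shaker -9.499610489426882 -0.7884610690928033
```

apply_moves(
  increments=[
    {"x":0.02,"y":-0.003,"z":0.002,"yaw":0,"claw":1},
    {"x":0.04,"y":-0.003,"z":0.002,"yaw":0,"claw":1},
    {"x":0.06,"y":-0.003,"z":0.002,"yaw":0,"claw":1},
    {"x":0.075,"y":-0.003,"z":0.002,"yaw":0,"claw":1},
    {"x":0.09,"y":-0.003,"z":0.002,"yaw":0,"claw":1},
    {"x":0.105,"y":-0.003,"z":0.002,"yaw":0,"claw":1},
    {"x":0.115,"y":-0.003,"z":0.002,"yaw":0,"claw":1},
    {"x":0.12,"y":-0.003,"z":0.002,"yaw":0,"claw":1},
    {"x":0.12,"y":-0.003,"z":0.002,"yaw":0,"claw":1},
  ],
)

```text
time: 13.22
ee_pos: [637.3, 128.8, 191.7]
orientation: [0.081, 1.555, -0.091]
contact_force: [-0.1, -0.1, -1.6]
gripper_width: 0.464
```

```bash
python3 - <<'E'
from h import *
goal(636.5,127.7,183,-.111);print(ctrl.get_obs()['moment'])
E
```

```text
shift [ 0.0087 -0.0011 -0.0008] jaw now -0.11 yaw 0.00123207135782466 t 13.22 q [ 0.02  0.62  1.15 -0.01  1.35  0.13] F [-0.1 -0.1 -1.6] ee [637.3 128.8 191.7] w 40.8
[-0.04712372  0.0800699   0.04936122]
```

No side contact. Lowering until it touches.

apply_moves(
  increments=[
    {"x":0.004,"y":-0.001,"z":-0.001,"yaw":0,"claw":1},
    {"x":0.007,"y":-0.001,"z":-0.001,"yaw":0,"claw":1},
    {"x":0.009,"y":-0.001,"z":-0.001,"yaw":0,"claw":1},
    {"x":0.009,"y":-0.001,"z":-0.001,"yaw":0,"claw":1},
    {"x":0.009,"y":-0.001,"z":-0.001,"yaw":0,"claw":1},
  ],
)

```text
time: 13.63
ee_pos: [636.5, 127.8, 183.1]
orientation: [0.081, 1.554, -0.091]
contact_force: [0.1, 0.3, -0.5]
gripper_width: 0.464
```

apply_moves(
  increments=[
    {"x":0.001,"y":0,"z":0,"yaw":0,"claw":1},
    {"x":0.0015,"y":0,"z":0,"yaw":0,"claw":1},
    {"x":0.0015,"y":0,"z":0,"yaw":0,"claw":1},
  ],
)

```text
time: 13.88
ee_pos: [636.7, 127.9, 183.0]
orientation: [0.081, 1.553, -0.091]
contact_force: [-3.0, -0.6, 7.0]
gripper_width: 0.464
```

apply_moves(
  increments=[
    {"x":0,"y":0,"z":0,"yaw":0,"claw":0.0},
    {"x":0,"y":0,"z":0,"yaw":0,"claw":-0.3},
    {"x":0,"y":0,"z":0,"yaw":0,"claw":-0.4},
    {"x":0,"y":0,"z":0,"yaw":0,"claw":-0.4},
    {"x":-0.02,"y":0,"z":0,"yaw":0,"claw":-0.4},
    {"x":-0.05,"y":0,"z":0,"yaw":0,"claw":-0.4},
    {"x":-0.08,"y":0,"z":0,"yaw":0,"claw":-0.4},
    {"x":-0.08,"y":0,"z":0,"yaw":0,"claw":-0.4},
  ],
)

```text
time: 14.55
ee_pos: [636.8, 128.6, 269.3]
orientation: [0.082, 1.543, -0.09]
contact_force: [-0.3, 0.7, 0.7]
gripper_width: 0.701
```

```bash
python3 - <<'E'
from h import *
goal(646,220,250,-.257)
a=snapshot('scene');b=snapshot('side');cv2.imwrite('pics/sc5.png',a);cv2.imwrite('pics/sd5.png',b)
A=cv2.resize(a[142:292,241:341],(400,600),interpolation=2);B=cv2.resize(b[144:294,287:387],(400,600),interpolation=2)
cv2.imwrite('pics/g3.png',np.hstack([A,B]))
E
```

```text
shift [ 0.0189  0.0919 -0.0014] jaw now -0.11 yaw 0.14731230921555638 t 14.55 q [ 0.02  0.57  1.04 -0.01  1.51  0.13] F [-0.3  0.7  0.7] ee [636.8 128.6 269.3] w 61.7
```

View pics/g3.png

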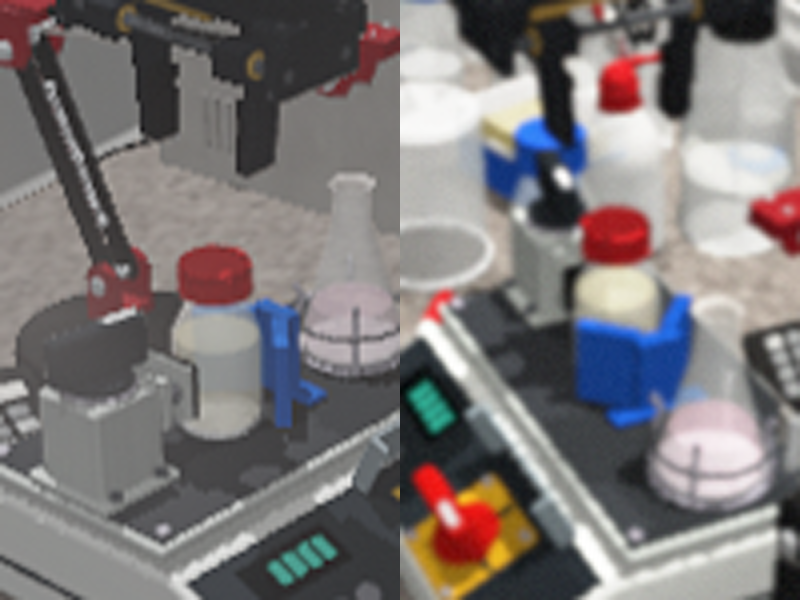

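The bottle stands upright on the platform between the pad and the vee. Now the knob goes back to locked.

apply_moves(
  increments=[
    {"x":0.0,"y":0.03,"z":0.002,"yaw":0.08,"claw":0},
    {"x":0.0,"y":0.06,"z":0.002,"yaw":0.147,"claw":0},
    {"x":0.0,"y":0.092,"z":0.002,"yaw":0.147,"claw":0},
    {"x":0.02,"y":0.092,"z":0.002,"yaw":0.147,"claw":0},
    {"x":0.04,"y":0.092,"z":0.002,"yaw":0.147,"claw":0},
    {"x":0.06,"y":0.092,"z":0.002,"yaw":0.147,"claw":0},
    {"x":0.08,"y":0.092,"z":0.002,"yaw":0.147,"claw":0},
    {"x":0.092,"y":0.092,"z":0.002,"yaw":0.147,"claw":0},
    {"x":0.097,"y":0.092,"z":0.002,"yaw":0.147,"claw":0},
    {"x":0.097,"y":0.092,"z":0.002,"yaw":0.147,"claw":0},
  ],
)

```text
time: 15.48
ee_pos: [649.0, 218.9, 164.6]
orientation: [0.197, 1.545, -0.205]
contact_force: [-0.1, -0.5, 0.4]
gripper_width: 0.498
```

apply_moves(
  increments=[
    {"x":0,"y":0,"z":0,"yaw":0,"claw":1},
    {"x":0,"y":0,"z":0,"yaw":0,"claw":1},
    {"x":0,"y":0,"z":0,"yaw":0,"claw":1},
    {"x":0,"y":0,"z":0,"yaw":0,"claw":1},
    {"x":0,"y":0,"z":0,"yaw":0,"claw":1},
    {"x":0,"y":0,"z":0,"yaw":0,"claw":1},
  ],
  force=40,
)

```text
time: 15.98
ee_pos: [648.6, 219.1, 165.2]
orientation: [0.198, 1.546, -0.206]
contact_force: [-4.6, 0.6, 4.3]
gripper_width: 0.169
```

```bash
python3 - <<'E'
from h import *
goal(648.5,219.8,171,-1.681)
E
```

```text
shift [-0.0058  0.0007 -0.0002] jaw now -0.257 yaw 1.4236877457180026 t 15.98 q [ 0.16  0.72  1.05 -0.01  1.36  0.42] F [-4.6  0.6  4.3] ee [648.6 219.1 165.2] w 14.9
```

apply_moves(
  increments=[
    {"x":-0.001,"y":0,"z":0,"yaw":0.12,"claw":1},
    {"x":-0.001,"y":0,"z":0,"yaw":0.24,"claw":1},
    {"x":-0.001,"y":0,"z":0,"yaw":0.36,"claw":1},
    {"x":-0.001,"y":0,"z":0,"yaw":0.48,"claw":1},
    {"x":-0.001,"y":0,"z":0,"yaw":0.6,"claw":1},
    {"x":-0.001,"y":0,"z":0,"yaw":0.7,"claw":1},
  ],
  force=40,
)

```text
time: 16.48
ee_pos: [647.7, 219.6, 165.3]
orientation: [0.749, 1.424, -0.749]
contact_force: [-3.3, 1.8, -3.5]
gripper_width: 0.168
```

apply_moves(
  increments=[
    {"x":0,"y":0,"z":0,"yaw":0.12,"claw":1},
    {"x":0,"y":0,"z":0,"yaw":0.24,"claw":1},
    {"x":0,"y":0,"z":0,"yaw":0.36,"claw":1},
    {"x":0,"y":0,"z":0,"yaw":0.48,"claw":1},
    {"x":0,"y":0,"z":0,"yaw":0.6,"claw":1},
    {"x":0,"y":0,"z":0,"yaw":0.7,"claw":1},
    {"x":0,"y":0,"z":0,"yaw":0.76,"claw":1},
    {"x":0,"y":0,"z":0,"yaw":0.76,"claw":1},
  ],
  force=40,
)

```text
time: 17.15
ee_pos: [647.3, 220.5, 165.2]
orientation: [1.322, 1.122, -1.314]
contact_force: [-2.6, 5.0, 0.7]
gripper_width: 0.167
```

```bash
python3 - <<'E'
from h import *
goal(648.5,219.8,171,-1.681);print(ctrl.get_obs()['moment'])
E
```

```text
shift [-0.0058  0.0014  0.0006] jaw now -1.722 yaw -0.04139953781963768 t 17.15 q [ 0.16  0.72  1.05 -0.01  1.36  1.88] F [-2.6  5.   0.7] ee [647.3 220.5 165.2] w 14.7
[0.7818188  0.81519441 0.85932815]
```

apply_moves(
  increments=[
    {"x":0,"y":0,"z":0,"yaw":0,"claw":0.1},
    {"x":0,"y":0,"z":0,"yaw":0,"claw":0.1},
    {"x":0,"y":0,"z":0,"yaw":0,"claw":0.1},
    {"x":0,"y":0,"z":0,"yaw":0,"claw":0.1},
    {"x":-0.03,"y":0,"z":0,"yaw":0,"claw":0.1},
    {"x":-0.06,"y":0,"z":0,"yaw":0,"claw":0.1},
    {"x":-0.1,"y":0,"z":0,"yaw":0,"claw":0.1},
    {"x":-0.12,"y":0,"z":0,"yaw":0,"claw":0.1},
    {"x":-0.12,"y":0,"z":0,"yaw":0,"claw":0.1},
  ],
)

```text
time: 17.9
ee_pos: [647.1, 221.2, 291.2]
orientation: [1.328, 1.116, -1.305]
contact_force: [0.3, 0.6, 0.3]
gripper_width: 0.448
```

```bash
python3 - <<'E'
from h import *
np.set_printoptions(precision=1,suppress=True)
th=-.111;ex=np.array([np.cos(th),np.sin(th)]);ey=np.array([-np.sin(th),np.cos(th)]);O=np.array([596.3,110])
goal(481,72,274,-.142)
def red(im,x0,x1,y0,y1):
    h=cv2.cvtColor(im,cv2.COLOR_BGR2HSV);m=((h[...,1]>130)&((h[...,0]<8)|(h[...,0]>172))&(h[...,2]>60)).astype(np.uint8)
    k=np.zeros_like(m);k[y0:y1,x0:x1]=m[y0:y1,x0:x1]
    c=max(cv2.findContours(k,0,2)[0],key=cv2.contourArea);M=cv2.moments(c);return (M['m10']/M['m00'],M['m01']/M['m00']),cv2.boundingRect(c)
for tag,im in [('scene',cv2.imread('pics/sc5.png')),('side',cv2.imread('pics/sd5.png'))]:
    b=(280,310,195,222) if tag=='scene' else (328,352,192,212)
    im2=snapshot(tag);cv2.imwrite(f'pics/{tag}6.png',im2)
    for i in (im,im2):
        uv,bb=red(i,*b);X=onz(*campose(tag),uv,195);print(tag,uv,bb,X,'shaker',(X[:2]-O)@ex,(X[:2]-O)@ey)
E
```

```text
shift [ 0.  -0.1  0.2] jaw now -1.722 yaw 1.5613702325329726 t 17.9 q [ 0.2  0.7  0.8 -0.   1.6  1.9] F [0.3 0.6 0.3] ee [647.1 221.2 291.2] w 39.5
scene (294.1848013816926, 210.46891191709844) (286, 204, 18, 14) [635.4 128.9 195. ] shaker 36.73276400015101 23.06607051469567
scene (296.88860103626945, 209.17098445595855) (288, 202, 18, 15) [634.4 119.8 195. ] shaker 36.76365224563942 13.959020668084792
side (340.31868131868134, 202.5) (332, 196, 17, 14) [632.8 124.  195. ] shaker 34.672570347898805 17.987442665200202
side (342.06613756613757, 204.04232804232805) (334, 197, 17, 15) [632.4 115.5 195. ] shaker 35.22835151970763 9.449483467778064
```

```bash
python3 - <<'E'
from h import *
goal(480,71.5,200,-.13)
E
```

```text
shift [ 0.0842 -0.1427  0.1725] jaw now -1.722 yaw 1.5492415938521908 t 18.0 q [ 0.16  0.67  0.84 -0.01  1.63  1.88] F [ 0.4 -0.6 -0.4] ee [646.1 221.  285.3] w 39.6
```

apply_moves(
  increments=[
    {"x":0.0,"y":-0.02,"z":0.02,"yaw":-0.12,"claw":0.05},
    {"x":0.0,"y":-0.04,"z":0.05,"yaw":-0.24,"claw":0.05},
    {"x":0.0,"y":-0.06,"z":0.07,"yaw":-0.36,"claw":0.05},
    {"x":0.0,"y":-0.08,"z":0.1,"yaw":-0.48,"claw":0.05},
    {"x":0.0,"y":-0.1,"z":0.12,"yaw":-0.6,"claw":0.05},
    {"x":0.0,"y":-0.12,"z":0.15,"yaw":-0.72,"claw":0.05},
    {"x":0.02,"y":-0.143,"z":0.1725,"yaw":-0.84,"claw":0.05},
    {"x":0.03,"y":-0.143,"z":0.1725,"yaw":-0.96,"claw":0.05},
    {"x":0.04,"y":-0.143,"z":0.1725,"yaw":-1.08,"claw":0.05},
    {"x":0.05,"y":-0.143,"z":0.1725,"yaw":-1.2,"claw":0.05},
    {"x":0.06,"y":-0.143,"z":0.1725,"yaw":-1.32,"claw":0.05},
    {"x":0.07,"y":-0.143,"z":0.1725,"yaw":-1.44,"claw":0.05},
    {"x":0.085,"y":-0.143,"z":0.1725,"yaw":-1.56,"claw":0.05},
    {"x":0.085,"y":-0.143,"z":0.1725,"yaw":-1.592,"claw":0.05},
    {"x":0.085,"y":-0.143,"z":0.1725,"yaw":-1.592,"claw":0.05},
    {"x":0.085,"y":-0.143,"z":0.1725,"yaw":-1.592,"claw":0.05},
  ],
)

```text
time: 19.33
ee_pos: [479.3, 71.5, 198.3]
orientation: [0.1, 1.558, -0.107]
contact_force: [0.7, -1.1, -0.2]
gripper_width: 0.475
```

```bash
python3 - <<'E'
from h import *
goal(480,71.5,76,-.13)
E
```

```text
shift [ 0.1223  0.0006 -0.0006] jaw now -0.132 yaw -0.0017841624247463272 t 19.33 q [-0.09  0.26  1.68 -0.    1.19  0.04] F [ 0.7 -1.1 -0.2] ee [479.3  71.5 198.3] w 41.8
```

apply_moves(
  increments=[
    {"x":0.03,"y":0,"z":0,"yaw":0,"claw":0.05},
    {"x":0.06,"y":0,"z":0,"yaw":0,"claw":0.05},
    {"x":0.085,"y":0,"z":0,"yaw":0,"claw":0.05},
    {"x":0.1,"y":0,"z":0,"yaw":0,"claw":0.05},
    {"x":0.11,"y":0,"z":0,"yaw":0,"claw":0.05},
    {"x":0.118,"y":0,"z":0,"yaw":0,"claw":0.05},
    {"x":0.121,"y":0,"z":0,"yaw":0,"claw":0.05},
    {"x":0.121,"y":0,"z":0,"yaw":0,"claw":0.05},
  ],
)

```text
time: 20.0
ee_pos: [480.5, 70.9, 77.2]
orientation: [0.1, 1.558, -0.107]
contact_force: [0.4, -0.7, 0.8]
gripper_width: 0.477
```

apply_moves(
  increments=[
    {"x":0,"y":0,"z":0,"yaw":0,"claw":1},
    {"x":0,"y":0,"z":0,"yaw":0,"claw":1},
    {"x":0,"y":0,"z":0,"yaw":0,"claw":1},
    {"x":0,"y":0,"z":0,"yaw":0,"claw":1},
    {"x":0,"y":0,"z":0,"yaw":0,"claw":1},
  ],
  force=20,
)

```text
time: 20.42
ee_pos: [479.7, 71.0, 77.6]
orientation: [0.1, 1.56, -0.107]
contact_force: [-5.7, 0.8, 5.9]
gripper_width: 0.218
```

Gripped as before at 19–20 mm across the tilted bar. Turning it counter-clockwise by 1.6 rad.

apply_moves(
  increments=[
    {"x":0,"y":0,"z":0,"yaw":-0.12,"claw":1},
    {"x":0,"y":0,"z":0,"yaw":-0.24,"claw":1},
    {"x":0,"y":0,"z":0,"yaw":-0.36,"claw":1},
    {"x":0,"y":0,"z":0,"yaw":-0.48,"claw":1},
    {"x":0,"y":0,"z":0,"yaw":-0.6,"claw":1},
    {"x":0,"y":0,"z":0,"yaw":-0.72,"claw":1},
    {"x":0,"y":0,"z":0,"yaw":-0.8,"claw":1},
  ],
  force=20,
)

```text
time: 21.0
ee_pos: [479.2, 71.4, 78.4]
orientation: [-0.533, 1.5, 0.522]
contact_force: [-6.9, 2.2, 9.3]
gripper_width: 0.201
```

apply_moves(
  increments=[
    {"x":0,"y":0,"z":0,"yaw":-0.12,"claw":1},
    {"x":0,"y":0,"z":0,"yaw":-0.24,"claw":1},
    {"x":0,"y":0,"z":0,"yaw":-0.36,"claw":1},
    {"x":0,"y":0,"z":0,"yaw":-0.48,"claw":1},
    {"x":0,"y":0,"z":0,"yaw":-0.6,"claw":1},
    {"x":0,"y":0,"z":0,"yaw":-0.72,"claw":1},
    {"x":0,"y":0,"z":0,"yaw":-0.82,"claw":1},
    {"x":0,"y":0,"z":0,"yaw":-0.82,"claw":1},
  ],
  force=20,
)

```text
time: 21.67
ee_pos: [479.3, 71.4, 78.7]
orientation: [-1.161, 1.241, 1.147]
contact_force: [-0.2, -0.6, 1.2]
gripper_width: 0.171
```

```bash
python3 - <<'E'
from h import *
goal(480,71.5,200,1.46);print(ctrl.get_obs()['moment'])
E
```

```text
shift [-0.1213 -0.0016 -0.0004] jaw now 1.497 yaw 0.036643120838032894 t 21.67 q [-0.09  0.42  1.81 -0.01  0.9  -1.59] F [-0.2 -0.6  1.2] ee [479.3  71.4  78.7] w 15.1
[-0.02314968  0.07645093 -0.41259037]
```

apply_moves(
  increments=[
    {"x":0,"y":0,"z":0,"yaw":0,"claw":0.05},
    {"x":0,"y":0,"z":0,"yaw":0,"claw":0.05},
    {"x":0,"y":0,"z":0,"yaw":0,"claw":0.05},
    {"x":0,"y":0,"z":0,"yaw":0,"claw":0.05},
    {"x":-0.03,"y":0,"z":0,"yaw":0,"claw":0.05},
    {"x":-0.07,"y":0,"z":0,"yaw":0,"claw":0.05},
    {"x":-0.11,"y":0,"z":0,"yaw":0,"claw":0.05},
    {"x":-0.15,"y":0,"z":0,"yaw":0,"claw":0.05},
    {"x":-0.19,"y":0,"z":0,"yaw":0,"claw":0.05},
    {"x":-0.22,"y":0,"z":0,"yaw":0,"claw":0.05},
    {"x":-0.23,"y":-0.04,"z":0.01,"yaw":0,"claw":0.05},
    {"x":-0.23,"y":-0.08,"z":0.02,"yaw":0,"claw":0.05},
    {"x":-0.23,"y":-0.12,"z":0.03,"yaw":0,"claw":0.05},
    {"x":-0.23,"y":-0.12,"z":0.03,"yaw":0,"claw":0.05},
    {"x":-0.23,"y":-0.12,"z":0.03,"yaw":0,"claw":0.05},
  ],
)

```text
time: 22.92
ee_pos: [600.5, 93.6, 307.0]
orientation: [-1.159, 1.244, 1.149]
contact_force: [0.2, 0.6, 0.9]
gripper_width: 0.475
```

```bash
python3 - <<'E'
from h import *
goal(600,90,300,1.46)
np.save('pics/w7pose.npy',campose('wrist')[1]);cv2.imwrite('pics/w7.png',snapshot('wrist'));cv2.imwrite('pics/sc7.png',snapshot('scene'));cv2.imwrite('pics/sd7.png',snapshot('side'))
w=cv2.imread('pics/w7.png')[30:330,150:550];s=cv2.imread('pics/sd7.png')[140:320,220:400]
o=np.zeros((600,800,3),np.uint8);o[:420,:560]=cv2.resize(w,(560,420));o[:240,560:]=cv2.resize(s,(240,240));
c=cv2.imread('pics/sc7.png');o[240:480,560:]=cv2.resize(c[150:350,180:380],(240,240));cv2.imwrite('pics/end.png',o)
E
```

```text
shift [ 0.007   0.0002 -0.0036] jaw now 1.496 yaw 0.03624099170619255 t 22.92 q [-0.04  0.47  1.1  -0.    1.57 -1.53] F [0.2 0.6 0.9] ee [600.5  93.6 307. ] w 41.8
```

View pics/end.png

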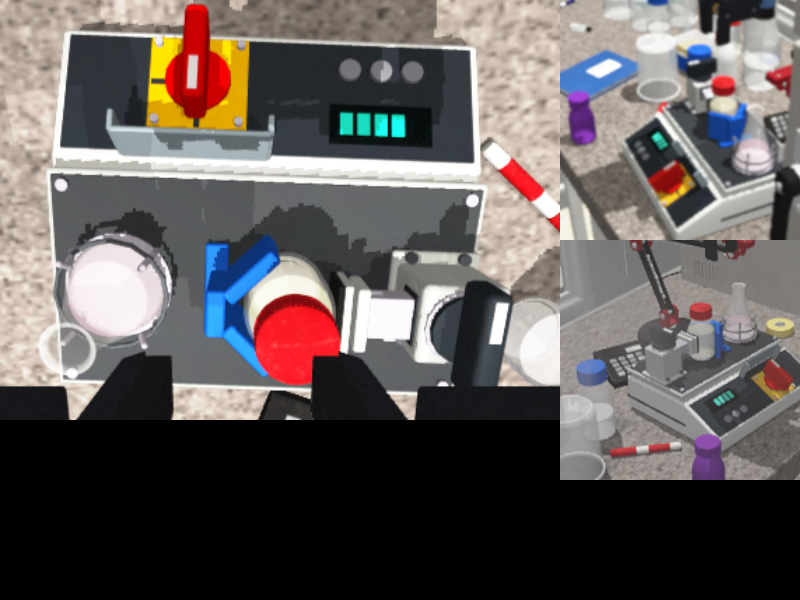

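```bash
python3 -c "
from h import *
print(ctrl.sign_off())"
```

```text
the job is handed in; nothing more can be done
None
```

I carried out all five steps in order and handed the job in at about 23 s of the 72 s allowed. `sign_off` reports no verdict, so I can't confirm the result beyond my own checks:

- **Isolator off:** I turned it clockwise by 1.6 rad. A side picture showed the bar lying across the console with the white mark to the right.
- **Clamp open:** I broke the knob loose and turned it 1.42 rad until the moment rose at the stop. The next view showed the pad fully drawn back.
- **Bottle placed:** I gripped the red cap, lifted the bottle over the knob and set it down at the load point, with about 7 N of touch. The pictures showed it standing upright between the pad and the vee.
- **Clamp locked:** I turned the knob back 0.04 rad past its starting angle, against the stop. The cap moved about 9 mm into the vee, against the 8 mm expected.
- **Isolator on:** I turned it back, and the grip width returned to the 15.1 mm of the starting position.

The last pictures show the isolator on, the knob bar along its starting line, the pad against the bottle in the vee, and the gripper well clear. The bystanders visible in them look unmoved; I didn't check the petri dish at the end.

**Disagreements and limits:**
- The scene and side cameras disagree by about 4–5 mm on where the bottle stands. I relied on its shift into the vee rather than its absolute position.
- The pad travel I measured was about 20 mm, against the 24 mm given. That is within pixel error.
- I couldn't read the joint values or the pad's contact force directly, so those are inferred from tool angles and pictures.

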